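Empty flux jar and glue stick into the lever-lid waste can

ROBOT

A 6-joint arm with a two-finger parallel gripper is mounted at the origin on the work surface; the furniture and walls round the work are solid. World frame = base frame: x ahead of the robot, y to its left, z up, the work surface at z = 0. Lengths are in m, angles in rad, forces in N, time in s.
With the tool pointing down it reaches from about 0.425 to 0.95 m from the base axis. Payload 3.5 kg.
Tool frame: the origin (TCP) lies midway between the tips of the shut fingers; the grasp point (between the pads) lies 19 mm behind it (ctrl.hold_point_z is the distance from the TCP to the grasp point, in m); z points along the fingers, y is the line along which they close (so a half turn about z gives the same grasp; the last joint's range is limited). The gripper opens to 85 mm and grips with 20 to 120 N. Pads are 22 mm wide; open, the fingers measure 114 mm over their backs; the gripper's body (76 mm by 85 mm) begins 54 mm behind the grasp point. The pads swing forward as they close: fully open they stand 13 mm farther back than shut.
Start: joints at [-1.437, 0.286, 1.577, -0, 1.279, -0.15], TCP at [0.189, -0.648, 0.231] pointing down, gripper open.
Joint ranges: [-2.77, 2.77], [-0.9, 2.22], [0.21, 2.48], [-1.53, 4.67], [0.24, 2.81], [-2.84, 2.84]. Speed limits (rad/s): [2.79, 2.79, 3.14, 3.14, 3.14, 3.14].

INTERFACE

Orientations are given as a unit quaternion [x, y, z, w].
In Python, from plant import readout, cams, sign_off, ctrl gives the robot as it stands. The module is installed in compiled form; this text tells all that it offers.
- The arm moves only by the tool step_arm, never from a script. Its argument "increments" is a list of rows, each a list of 2 entries, a list of its own where there are three numbers: the shift along the world's x, y, z in mm, then the turn, a rotation vector about the world's x, y, z in rad. In form: [[[x, y, z], [rx, ry, rz]], ...]. A call has 1 to 8 rows; each row shifts and turns the commanded pose from where the row before left it; what a row does not reach is not made up. A row lasts 1/12 s, in which the tool goes at most 41.7 mm and 7.16 degrees, less where a joint would pass 70% of its speed; a pose out of reach is approached as far as the arm can. A call is refused whole if a number of a shift passes 41.7 or a number of a turn 0.125, either way. A call with a gripper value outside its range is refused whole. "fingers" is the opening, from -1 (shut) to 1 (fully open), set as the call begins (left out, the last holds). The fingers move at their own pace and stop on an object; "grip_force" is the grip in N (left out, the last holds). Time passes only in rows, so rows that do not move let the fingers close. It gives the time, the measured TCP pose, the force, the opening and the grip force at its end, in the units of the state.
- readout.get_state(): the state, without advancing time (a new reading comes with each control period).
- cams.read_camera(name): name is "scene" or "top" or "wrist"; returns the picture (420x560x3 uint8, red, green, blue); there is no depth.
- cams.get_calibration(name): a dict with "fx", "fy", "cx", "cy" (pixels), "distortion" ([k1, k2, p1, p2, k3] as OpenCV has them; the pictures are not rectified), "eye" and "rotation" of the camera in the world; the wrist camera has in their place "T_tool_cam" (4x4, takes a point from camera to tool coordinates, whose origin is the TCP and whose axes are the flange's). Camera axes: x right, y up, looking along -z (the intrinsics and any distortion apply to the point x, -y, -z); pixel columns grow to the right and rows downward; lengths in m; the calibration is good to about 2 mm. A picture is of the moment at which its call begins: read the wrist's pose just before it. get_calibration takes no time and is no camera call.
- sign_off(): hands the job in; it is judged then, once.
The state is a dict: "time": time; "qpos": joint angles; "dq": joint speeds; "joint_efforts": joint torques, N m; "eef_pos": TCP position; "tcp_rot": TCP orientation; "contact_force": force on the tool from outside, world axes, zero at the start; "wrist_torque": the same for the moment, N m; "opening": opening from 0.0 (shut) to 1.0 (fully open); "finger_force": force on a finger pad.
Only numpy, scipy, OpenCV 4.12 (cv2) and the standard library are available. Lean on these libraries where they do the work, as an engineer would, in place of code of your own. Each camera call takes 0.05 s, during which the arm holds its last target. There are 200 camera calls.

TASK

Clear the empty flux jar and the used-up glue stick into the red solvent-waste can. Press the can's hand lever down to raise the lid and hook it into the side notch of its gate so that the lid stays up by itself, put both pieces in, then unhook the lever and let it up slowly so that the lid shuts without slamming. Don't force the lever against the gate, don't drop the pieces in from high above, and leave the other things on the bench where they are.

Things in the scene. Friction and masses are not known exactly. Their poses are not given: they have to be found in the camera images.
- waste_can: Red round waste can fixed to the bench, 173 mm across, rim 230 mm above the bench. Origin: centre of its underside, z up; the lever comes out at the front (-x of the can), the lid's hinge is at the back (+x, at x = 97 mm, z = 234 mm). Inside: round, 162 mm wide, floor 80 mm above the bench. A red housing 76 mm wide stands out to x = -109 mm below z = 84 mm.
- can_mouth (a point): centre of the can's open top, 230 mm above the bench
- lid (a joint): angle of the round red lid (181 mm across, 12 mm thick, hinged at the back): 0 shut, 1.57 upright. A hidden rod ties it to the lever: lid = 9 x lever. It has no hold of its own: lever up, lid shut.
- lever (a joint): how far the hand lever is pressed down (rad), 0 at rest. It turns about a level pin along the can's y axis at x = 71, y = 0, z = 34 mm (can's frame). A spring and the lid's weight push it back up: about 3 to 7 N at the knob. The floor of the gate's slot stops it somewhere from 0.17 to 0.26: this differs from can to can and must be felt.
- lever_side (a joint): how far the lever is swung sideways towards the notch, to the can's -y side (rad), 0 at rest; sprung back to 0 (1 to 3 N at the knob). It swings about an upright axis through the pin. Past the tooth from 0.09 on, at the notch's far side at 0.12; hooked it rests at about 0.085. Under 0.016 it is clear to rise in the upright slot.
- knob: black ball knob on the lever's upturned end, 28 mm across on a 10 mm stem; origin at the ball's centre, 271.5 mm ahead of the lever's pin (towards the can's -x) and 89 mm above it at rest, so 123 mm above the bench. Pressed to the slot's floor it has sunk 48 to 73 mm.
- gate_mid (a point): Point of the can at the gate: an aluminium plate 76 x 72 x 4 mm with a J-shaped slot, on the front of the housing (x = -114.5, y = 0 mm). The floor of the slot is within 7 mm above or below this point (14 mm over the bench; the plate's screw holes are slotted). The lever's bar, 8 mm wide and 10 mm high, passes through: upright slot y -7 to 7, 58 mm high. Thin: do not force it.
- gate_notch (a point): middle of the notch, on the can's -y side (same 7 mm unknown in height). The slot runs along its floor to y = -26 mm, 18 mm high; a tooth at y -12 to -7 hangs to 14 mm above the floor. So: lever down to the floor, across past the tooth (30 mm at the knob), let up 12 mm at the knob; sprung up and back, it stays behind the tooth. Out again: down, across, up.
- flux_jar: small amber jar with a white ribbed screw lid, standing; 45 mm across, 52 mm high, about 60 g; origin at the centre of its underside. It is to go in the can, lying any way.
- glue: glue stick, yellow barrel with red cap, standing; 27 mm across, 92 mm high, 30 g; origin at the centre of its underside. It is to go in the can, lying any way.
- carton: white carton 91 x 121 x 63 mm, loose bystander; origin at the centre of its underside
- mug: white mug with a red band, 83 mm across, 96 mm high, loose bystander; origin in its underside
- pliers: pliers with red handles lying flat, 151 mm long, 10 mm high, loose bystander; origin in their underside

How it is judged:
On the way, in this order (a step that is already met when the one before it is completed fails the run):
1. the lever is hooked in the gate's notch, the hand is off it and the lid stays up by itself (value of joint lid above 1.1 rad and value of joint lever above 0.1 rad and value of joint lever_side above 0.05 rad and contact force between each of the fingers, the arm and knob below 0.2 N), for 0.5 s.
2. the flux jar and the glue stick are both let go inside the can while the lever still holds the lid up (all of step 1 and x of flux_jar in the frame of waste_can between -0.085 and 0.085 m and y of flux_jar in the frame of waste_can between -0.085 and 0.085 m and z of flux_jar in the frame of waste_can between 0.07 and 0.23 m and x of glue in the frame of waste_can between -0.085 and 0.085 m and y of glue in the frame of waste_can between -0.085 and 0.085 m and z of glue in the frame of waste_can between 0.07 and 0.23 m and contact force between the fingers and flux_jar below 0.2 N and contact force between the fingers and glue below 0.2 N), for 0.2 s.
At the end, for the whole second after the job is handed in: Both pieces lie at rest inside the can, the lid is fully shut (within 0.05 rad) and the lever is back up in its rest position (within 0.015 rad down, 0.03 rad sideways) (x of flux_jar in the frame of waste_can between -0.085 and 0.085 m and y of flux_jar in the frame of waste_can between -0.085 and 0.085 m and z of flux_jar in the frame of waste_can between 0.07 and 0.23 m and x of glue in the frame of waste_can between -0.085 and 0.085 m and y of glue in the frame of waste_can between -0.085 and 0.085 m and z of glue in the frame of waste_can between 0.07 and 0.23 m and value of joint lid below 0.05 rad and value of joint lever below 0.015 rad and value of joint lever_side below 0.03 rad and linear speed of each of flux_jar, glue below 0.03 m/s); the robot touches nothing.
It fails at once if the lid slams shut (still falling faster than 6 rad/s in its last 0.3 rad) (value of joint lid below 0.3 rad and velocity of joint lid below -6 rad/s).
It fails at once if the lever is forced against any edge of the gate's slot with over 80 N (contact force between any of gate_c0, gate_c1, gate_c2, gate_c3, gate_c4 and anything else above 80 N).
It fails at once if a piece is thrown or dropped from high above the can (faster than 2.2 m/s) (linear speed of any of flux_jar, glue above 2.2 m/s).
It fails at once if the carton, the mug or the pliers are pushed more than 20 mm (distance of any of carton, mug, pliers from where it was at the start of the episode above 0.02 m).
It also fails if it takes over 72 s, if anything falls off the work surface, if the arm or the gripper's body presses on something with over 40 N, if the wrist force passes 120 N, or if a joint passes its speed limit or range.

## Working session

There is one attempt and no reset: what is moved stays moved. The work goes in short steps, Python scripts to look and compute and a tool call to move; the robot and the scene stay as the last step left them, time stands still between calls to the robot, and variables do not carry over. Pictures are saved under pics/ and viewed, at most 13 in all, crops included, and the job is handed in when it is done.

Besides the shell and the picture viewer there is one more tool, called after "Request:" as name(argument=value, ...), one argument or row to a line, values as JSON. step_arm: Moves the arm, as the interface text tells. Its arguments: {"type":"object","properties":{"increments":{"type":"array","items":{"type":"array"}},"fingers":{"type":"number"},"grip_force":{"type":"number"}},"required":["increments"]}

```bash
mkdir -p pics; cat > h.py <<'E'
import numpy as np, cv2
from plant import readout, cams, sign_off, ctrl
from scipy.spatial.transform import Rotation as R
def cal(n):
    c=cams.get_calibration(n); K=np.array([[c['fx'],0,c['cx']],[0,c['fy'],c['cy']],[0,0,1]]);return c,K,np.array(c['distortion'],float)
def pose(n,st=None):
    c,K,d=cal(n)
    if n=='wrist':
        T=np.array(c['T_tool_cam']);Rt=R.from_quat(st['tcp_rot']).as_matrix()
        return Rt@T[:3,:3],Rt@T[:3,3]+np.array(st['eef_pos'])
    return np.array(c['rotation']),np.array(c['eye'])
def ray(n,uv,st=None):
    c,K,d=cal(n);Rm,e=pose(n,st)
    p=cv2.undistortPoints(np.array(uv,float).reshape(-1,1,2),K,d).reshape(-1,2)
    return e,(Rm@np.c_[p[:,0],-p[:,1],-np.ones(len(p))].T).T
def onz(n,uv,z,st=None):
    e,r=ray(n,uv,st);return e+r*((z-e[2])/r[:,2])[:,None]
def proj(n,P,st=None):
    c,K,d=cal(n);Rm,e=pose(n,st);q=(np.array(P,float).reshape(-1,3)-e)@Rm
    return cv2.projectPoints(q*[1,-1,-1],np.zeros(3),np.zeros(3),K,d)[0].reshape(-1,2)
def shot(n,f):
    st=readout.get_state();im=cams.read_camera(n);cv2.imwrite('pics/'+f,im[:,:,::-1]);return st,im
E
python3 - <<'E'
from h import *
for n in('top','scene'):
    shot(n,n+'1.png');c,K,d=cal(n);print(n,c['eye'],c['rotation'],K[0,0],d)
st=readout.get_state();print(st,ctrl.hold_point_z)
E
```

```text
top [0.14730835 0.15047017 0.92267739] [-0.13343769  0.20948256  0.80407755 -0.54015806] 405.73614997162 [0.02505577 0.         0.         0.         0.        ]
scene [-0.12969723  0.31661922  1.04250285] [-0.18753488  0.29848219  0.80584877 -0.47575919] 411.1019073193658 [-0.12434551  0.          0.          0.          0.        ]
{'time': 0.1, 'qpos': array([-1.43699137e+00,  2.87098119e-01,  1.57803427e+00, -1.22389631e-05,
        1.27863095e+00, -1.49996256e-01]), 'dq': array([-5.25213527e-04, -2.54284888e-03, -2.53828825e-03,  5.64372503e-04,
        8.96277284e-05,  7.69378673e-04]), 'joint_efforts': array([ 1.08688793e-03, -4.07296729e+01, -2.93700314e+01, -1.24683374e-04,
        3.39765727e-03, -6.42882142e-06]), 'eef_pos': array([ 0.18895126, -0.64738621,  0.2300695 ]), 'tcp_rot': array([ 9.89948158e-01,  1.41426538e-01,  2.92841269e-06, -1.08535420e-03]), 'contact_force': array([ 0.16772176, -0.44597935,  0.2709811 ]), 'wrist_torque': array([ 0.02508558, -0.04404514,  0.01036002]), 'finger_force': 0.0, 'opening': 1.0019254168738838} 0.0187
```

View pics/top1.png

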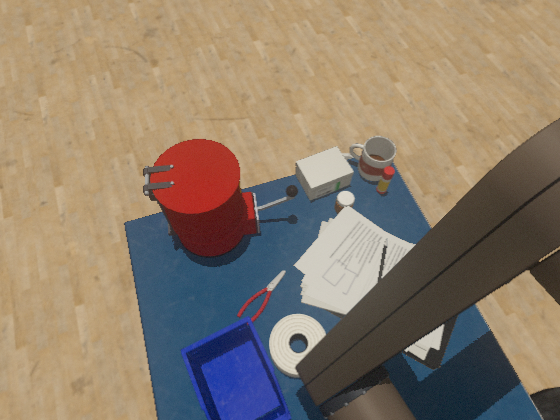

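View pics/scene1.png

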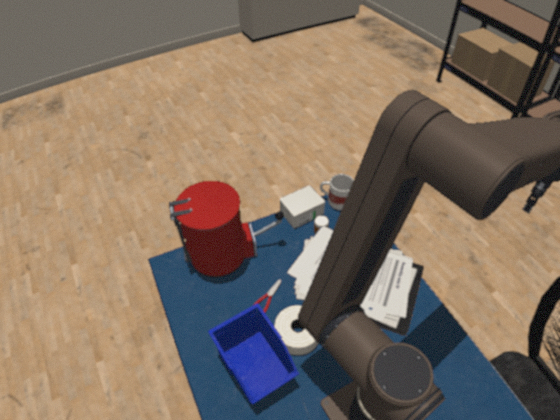

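The top view shows the can's lid at (197,180), the knob at (292,190), the jar's lid at (345,200), the glue's cap at (388,173), the carton at (324,172), the mug at (376,157) and the pliers at (263,297). The rotation is a quaternion, so I'll fix the helper and then measure.

```bash
sed -i "s/return np.array(c\['rotation'\]),/return R.from_quat(c['rotation']).as_matrix(),/" h.py
python3 - <<'E'
from h import *
im=cv2.imread('pics/top1.png');s=cv2.imread('pics/scene1.png')
def blobs(im,m,roi,name):
    z=np.zeros(m.shape,np.uint8);x0,y0,x1,y1=roi;z[y0:y1,x0:x1]=m[y0:y1,x0:x1]*255
    n,l,st,c=cv2.connectedComponentsWithStats(z)
    i=1+np.argmax(st[1:,4]);print(name,st[i],c[i]);return c[i],l==i
def hsv(i):return cv2.cvtColor(i,cv2.COLOR_BGR2HSV).astype(int)
H=hsv(im);S=hsv(s)
k,_=blobs(im,(H[...,2]<50),(280,180,303,200),'knob');ks,_=blobs(s,(S[...,2]<50),(270,205,290,222),'knobs')
print('knob',onz('top',k,.123),onz('scene',ks,.123))
j,_=blobs(im,(H[...,1]<60)&(H[...,2]>120),(334,190,358,208),'jar');js,_=blobs(s,(S[...,1]<60)&(S[...,2]>120),(312,214,331,226),'jars')
print('jar',onz('top',j,.048),onz('scene',js,.048))
red=((H[...,0]<8)|(H[...,0]>172))&(H[...,1]>150)&(H[...,2]>60)
g,_=blobs(im,red,(380,164,398,182),'cap');print('glue cap',onz('top',g,.08))
y,_=blobs(im,(H[...,0]>15)&(H[...,0]<35)&(H[...,1]>120),(374,168,398,198),'yel');print('yel',onz('top',y,.035))
# lid: brighter red region
m=red&(H[...,2]>0);c,mm=blobs(im,red,(140,130,262,260),'can')
print('bright',im[170,200],im[215,205],im[240,205])
x=np.vstack([im[130:262:3,200],]);print(x[:,2])
crop=lambda a,x0,y0,w,h,f:cv2.resize(a[y0:y0+h,x0:x0+w],None,fx=f,fy=f,interpolation=cv2.INTER_CUBIC)
cv2.imwrite('pics/c1.png',crop(im,140,130,265,140,3))
E
```

```text
Traceback (most recent call last):
ValueError: attempt to get argmax of an empty sequence
```

```bash
cat > m1.py <<'E'
from h import *
im=cv2.imread('pics/top1.png');s=cv2.imread('pics/scene1.png')
def blobs(im,m,roi,name):
    z=np.zeros(m.shape,np.uint8);x0,y0,x1,y1=roi;z[y0:y1,x0:x1]=m[y0:y1,x0:x1]*255
    n,l,st,c=cv2.connectedComponentsWithStats(z)
    if n<2: print(name,'none');return np.array([0.,0]),l>0
    i=1+np.argmax(st[1:,4]);print(name,st[i],c[i]);return c[i],l==i
def hsv(i):return cv2.cvtColor(i,cv2.COLOR_BGR2HSV).astype(int)
H=hsv(im);S=hsv(s)
k,_=blobs(im,(H[...,2]<60),(280,180,303,200),'knob');ks,_=blobs(s,(S[...,2]<60),(270,205,290,222),'knobs')
print('knob',onz('top',k,.123),onz('scene',ks,.123))
j,_=blobs(im,(H[...,1]<60)&(H[...,2]>120),(334,190,358,208),'jar');js,_=blobs(s,(S[...,1]<60)&(S[...,2]>120),(312,214,331,226),'jars')
print('jar',onz('top',j,.048),onz('scene',js,.048))
red=((H[...,0]<8)|(H[...,0]>172))&(H[...,1]>150)&(H[...,2]>60)
g,_=blobs(im,red,(380,164,398,182),'cap');print('glue cap',onz('top',g,.08))
y,_=blobs(im,(H[...,0]>15)&(H[...,0]<35)&(H[...,1]>120),(374,168,398,198),'yel');print('yel',onz('top',y,.035))
crop=lambda a,x0,y0,w,h,f:cv2.resize(a[y0:y0+h,x0:x0+w],None,fx=f,fy=f,interpolation=cv2.INTER_CUBIC)
cv2.imwrite('pics/c1.png',crop(im,140,130,265,140,3))
print(im[185:198,284:300].max(2));print(s[205:222,272:288].max(2))
E
python3 m1.py
```

```text
knob [286 188  12   9  48] [291.16666667 192.9375    ]
knobs [275 212   9   8  48] [279.08333333 215.54166667]
knob [[ 0.5799902  -0.05853595  0.123     ]] [[ 0.58204366 -0.05993947  0.123     ]]
jar [337 191  18  17 243] [345.51440329 198.51851852]
jars [314 215  15  11 137] [321.12408759 220.31386861]
jar [[ 0.55479015 -0.1976419   0.048     ]] [[ 0.55675055 -0.19744288  0.048     ]]
cap [384 166  10  10  71] [388.50704225 170.61971831]
glue cap [[ 0.57191047 -0.32091887  0.08      ]]
yel [378 180  11  11  71] [382.63380282 185.3943662 ]
yel [[ 0.56003741 -0.30928555  0.035     ]]
[[109 108 108 111 113  95  69  62  70  62  84 106 114 113 113 114]
 [108 109 112 101  70  59  67  62  68  61  60  75 103 115 112 116]
 [110 113 100  68  63  59  59  63  65  70  62  63  71 106 117 115]
 [111 113  81  59  60  61  64  68  65  64  64  59  61  99 116 115]
 [109 100  70  59  59  62  64  77  78  66  65  61  62  70 101 111]
 [114 103  71  55  62  59  61  70  68  59  62  63  55  66 102 114]
 [116  93  57  60  58  61  61  60  63  62  60  56  60  55  99 112]
 [114 105  70  59  54  58  56  54  61  55
[... 801 characters left out ...]
  72  85  96  99  98  95  96]
 [179 172 157 157 137 110  88  61  48  49  66  83 103 102  99  96]
 [148 131 109  96  82  64  44  42  38  41  48  71  97 103 100  95]
 [102  98  80  58  40  32  43  42  38  32  40  67  91  99  96  97]
 [103  96  83  49  31  24  40  38  35  32  40  54  87  97  96  97]
 [103 102  86  58  29  30  35  38  35  34  27  58  81  92  94  97]
 [101  99  90  60  43  33  32  34  26  30  45  74  88  95  96  96]
 [104 104  98  81  60  42  27  25  33  46  68  88  98  97  88  91]
 [106 104  99  98  84  64  45  43  48  63  90 102 102 103  88  89]
 [103 104 107  99  88  75  68  63  67  85  98 106 105 105  98  91]
 [106 116 119 103  92  82  75  79  76  90 105 103 103 107 101  94]]
```

View pics/c1.png

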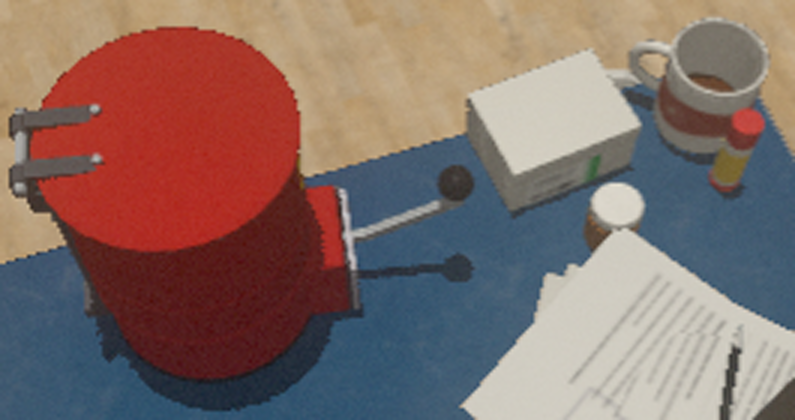

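Knob centre is about (291.5,190.6). The lid is an ellipse spanning x 153–240, y 139–214, with its hinge at (147,181). Next come the can's frame and the bystanders.

```bash
cat > m2.py <<'E'
from h import *
im=cv2.imread('pics/top1.png').astype(int);s=cv2.imread('pics/scene1.png').astype(int)
def lid(im,n,roi,thr):
    x0,y0,x1,y1=roi
    m=np.zeros(im.shape[:2],np.uint8);sub=im[y0:y1,x0:x1];m[y0:y1,x0:x1]=((sub[...,2]>thr)&(sub[...,1]<80))*255
    m=cv2.morphologyEx(m,cv2.MORPH_OPEN,np.ones((5,5)))
    cs=max(cv2.findContours(m,0,1)[0],key=cv2.contourArea);h=cv2.convexHull(cs)[:,0].astype(float)
    P=onz(n,h,.246);e=cv2.minEnclosingCircle(P[:,:2].astype(np.float32));
    from scipy.optimize import least_squares
    f=least_squares(lambda q:np.hypot(P[:,0]-q[0],P[:,1]-q[1])-.0905,[*e[0]],loss='soft_l1',f_scale=.002)
    print(n,'lid',f.x,e,np.abs(f.fun).mean());return f.x
print(im[130:262:4,200,2],s[185:275:4,215,2])
c=lid(im,'top',(140,130,245,260),150)
c2=lid(s,'scene',(165,175,250,280),130)
k=onz('top',[291.5,190.6],.123)[0,:2];k2=onz('scene',[279.3,215.5],.123)[0,:2]
print('knob',k,k2)
for cc,kk in((c,k),(c2,k2)):
    d=kk-cc;print(np.hypot(*d),np.degrees(np.arctan2(*d[::-1])))
up=lambda x,y:(140+x/3,130+y/3)
print('carton top',onz('top',[up(470,100),up(593,52),up(640,124),up(515,173)],.063)[:,:2])
print('mug rim',onz('top',[up(669,60),up(767,65),up(720,20),up(712,98)],.096)[:,:2],'handle',onz('top',[up(630,50)],.05))
print('glue top',onz('top',[up(748,117)],.092),'bottom',onz('top',[up(725,188)],0))
print('jar top',onz('top',[up(617,202)],.052))
print('hinge',onz('top',[up(30,150)],.24))
E
python3 m2.py
```

```text
[192 190 189 172 171 169 171 173 171 171 173 171 177 175 176 177 175 176
 177 177 177  90  87  85  86  87  88  86  85  81  80  80  33] [160 164 167 164 167 167 169 166 172 173 173  74  73  81  83  77  84  78
  81  83  77  82  80]
top lid [0.62551578 0.13502685] ((0.6252778172492981, 0.13355614244937897), 0.08815725892782211) 0.0026760525874316285
scene lid [0.61879362 0.13629289] ((0.6192511916160583, 0.13767799735069275), 0.0878111943602562) 0.0036273735373518424
knob [ 0.58548237 -0.06169599] [ 0.58187167 -0.06057994]
0.20075495254796275 -101.5027116533344
0.20030512386295038 -100.62198942351445
carton top [[ 0.68892256 -0.12197517]
 [ 0.69554186 -0.24258197]
 [ 0.61216793 -0.24616721]
 [ 0.6074178  -0.1275043 ]]
mug rim [[ 0.64299413 -0.28322739]
 [ 0.60749921 -0.35718663]
 [ 0.66439106 -0.34376682]
 [ 0.59506906 -0.2980193 ]] handle [[ 0.69345976 -0.28019019  0.05      ]]
glue top [[ 0.56932175 -0.31848666  0.092     ]] bottom [[ 5.57257421e-01 -3.13884245e-01  1.11022302e-16]]
jar top [[ 0.55584334 -0.19793547  0.052     ]]
hinge [[0.64887422 0.21994766 0.24      ]]
```

Request:
step_arm(
  increments=[
    [[20, 23, 2], [0, 0, 0.0683]],
    [[20, 23, 2], [0, 0, 0.0683]],
    [[20, 23, 2], [0, 0, 0.0683]],
    [[20, 23, 2], [0, 0, 0.0683]],
    [[20, 23, 2], [0, 0, 0.0683]],
    [[20, 23, 2], [0, 0, 0.0683]],
    [[20, 23, 2], [0, 0, 0.0683]],
    [[20, 23, 2], [0, 0, 0.0683]],
  ],
  fingers=1,
)

```text
time: 0.77
eef_pos: [0.3496, -0.4624, 0.2468]
tcp_rot: [0.914, 0.405, 0.0, -0.001]
contact_force: [0.4, 0.4, 1.2]
opening: 1.004
finger_force: 0.0
```

Request:
step_arm(
  increments=[
    [[20, 23, 2], [0, 0, 0.0683]],
    [[20, 23, 2], [0, 0, 0.0683]],
    [[20, 23, 2], [0, 0, 0.0683]],
    [[20, 23, 2], [0, 0, 0.0683]],
    [[20, 23, 2], [0, 0, 0.0683]],
    [[20, 23, 2], [0, 0, 0.0683]],
    [[20, 23, 2], [0, 0, 0.0683]],
    [[20, 23, 2], [0, 0, 0.0683]],
  ],
)

```text
time: 1.43
eef_pos: [0.5096, -0.2785, 0.2629]
tcp_rot: [0.771, 0.637, -0.0, -0.0]
contact_force: [-0.1, -0.4, 0.2]
opening: 1.001
finger_force: 0.0
```

```bash
python3 - <<'E'
from h import *
st,im=shot('wrist','w1.png');print(st['eef_pos'],st['tcp_rot'],st['qpos'],st['contact_force'])
for n,P in dict(jar=[.556,-.198,.052],glue=[.567,-.317,.092],knob=[.584,-.061,.123],mug=[.6275,-.3205,.096]).items(): print(n,proj('wrist',P,st))
E
```

```text
[ 0.50958589 -0.27846422  0.26288859] [ 7.71244312e-01  6.36539098e-01 -1.02519949e-04 -4.20933122e-04] [-6.74742943e-01  5.67996979e-02  1.78004434e+00 -2.94911013e-05
  1.30561462e+00 -4.83943998e-01] [-0.11373411 -0.37693943  0.15775218]
jar [[305.03490711 100.28107786]]
glue [[335.78954971 211.37577533]]
knob [[320.34681684 -99.8671505 ]]
mug [[392.9455306  205.53822596]]
```

View pics/w1.png

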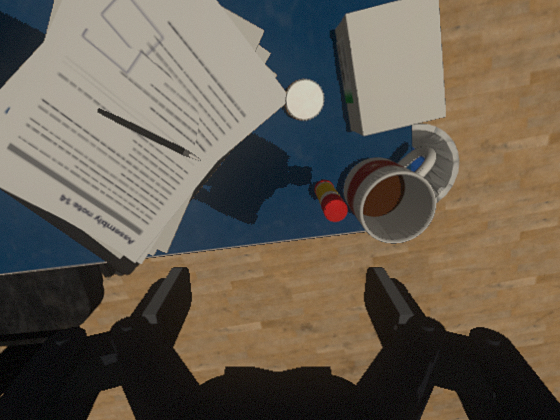

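The wrist view shows the jar at (305,100) and the glue cap at (335,211). Both match my predicted projections within a pixel. Now I'll move towards the knob and refine it.

Request:
step_arm(
  increments=[
    [[15, 24, 0], [0, 0, 0]],
    [[15, 24, 0], [0, 0, 0]],
    [[15, 24, 0], [0, 0, 0]],
    [[15, 24, 0], [0, 0, 0]],
    [[14, 22, 0], [0, 0, 0]],
    [[0, 0, 0], [0, 0, 0]],
  ],
)

```text
time: 1.98
eef_pos: [0.5843, -0.1583, 0.2627]
tcp_rot: [0.771, 0.637, 0.001, -0.001]
contact_force: [-0.7, -0.1, -0.4]
opening: 1.002
finger_force: 0.0
```

```bash
python3 - <<'E'
from h import *
st,im=shot('wrist','w2.png');print(st['eef_pos'],st['tcp_rot'])
p=proj('wrist',[.584,-.061,.123],st)[0];print(p)
m=np.zeros(im.shape[:2],np.uint8);u,v=p.astype(int);w=45
a=im[max(v-w,0):v+w,u-w:u+w].astype(int).max(2)
for t in(60,75):
    mm=cv2.morphologyEx(((a<t)*255).astype(np.uint8),cv2.MORPH_OPEN,np.ones((7,7)))
    n,l,s,c=cv2.connectedComponentsWithStats(mm)
    for i in range(1,n):
        q=c[i]+[u-w,max(v-w,0)];print(t,s[i],q,onz('wrist',q,.123,st))
E
```

```text
[ 0.58433595 -0.15832192  0.2626558 ] [ 7.71096051e-01  6.36717961e-01  6.33332974e-04 -8.47076287e-04]
[255.59016423  90.27260685]
60 [ 31  29  32  34 895] [256.30055866  90.46368715] [[ 0.58457135 -0.06126894  0.123     ]]
60 [ 0 83 17  7 95] [217.         131.57894737] [[ 0.54245946 -0.08851426  0.123     ]]
75 [ 31  29  32  35 941] [256.24335813  90.67268863] [[ 0.58448698 -0.06142576  0.123     ]]
75 [ 0 83 17  7 97] [217.07216495 131.53608247] [[ 0.54253284 -0.08849011  0.123     ]]
```

View pics/w2.png

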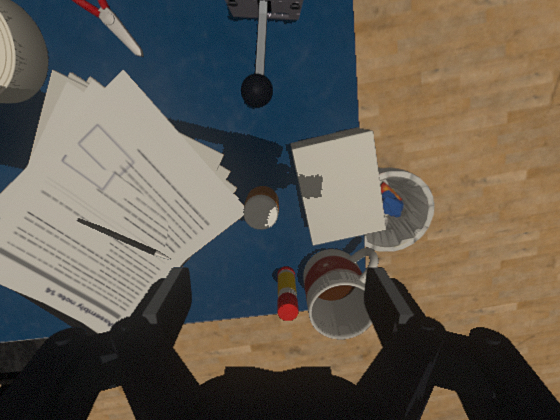

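The knob is at (256,90), giving (0.5845,-0.061), which agrees with the earlier estimate. I'll go over it, descend and grip.

Request:
step_arm(
  increments=[
    [[0, 25, 0], [0, 0, 0]],
    [[0, 25, 0], [0, 0, 0]],
    [[0, 25, -10], [0, 0, 0]],
    [[0, 22, -30], [0, 0, 0]],
    [[0, 0, -35], [0, 0, 0]],
    [[0, 0, -35], [0, 0, 0]],
    [[0, 0, -30], [0, 0, 0]],
    [[0, 0, -21], [0, 0, 0]],
  ],
)

```text
time: 2.7
eef_pos: [0.5805, -0.0654, 0.0985]
tcp_rot: [0.773, 0.635, -0.002, -0.002]
contact_force: [-0.7, 0.5, -0.5]
opening: 0.999
finger_force: 0.0
```

Request:
step_arm(
  increments=[
    [[0, 0, 0], [0, 0, 0]],
    [[0, 0, 0], [0, 0, 0]],
    [[0, 0, 0], [0, 0, 0]],
    [[0, 0, 0], [0, 0, 0]],
    [[0, 0, 0], [0, 0, 0]],
    [[0, 0, 0], [0, 0, 0]],
    [[0, 0, 0], [0, 0, 0]],
  ],
  fingers=-1,
  grip_force=40,
)

```text
time: 3.28
eef_pos: [0.5844, -0.0657, 0.1048]
tcp_rot: [0.772, 0.635, 0.001, 0.002]
contact_force: [-1.1, -1.8, 5.1]
opening: 0.303
finger_force: 39.0
```

The grip is slightly above and to the front of the ball's centre, so I'll re-seat it.

Request:
step_arm(
  increments=[
    [[0, 0, 0], [0, 0, 0]],
    [[0, 0, 0], [0, 0, 0]],
    [[0, 3, -3], [0, 0, 0]],
    [[0, 0, 0], [0, 0, 0]],
    [[0, 0, 0], [0, 0, 0]],
  ],
  fingers=0.1,
)

```text
time: 3.7
eef_pos: [0.5824, -0.0615, 0.0984]
tcp_rot: [0.772, 0.635, -0.0, -0.001]
contact_force: [-0.4, -0.9, -0.6]
opening: 0.546
finger_force: 0.0
```

```bash
python3 - <<'E'
from h import *
s=readout.get_state();print(s['eef_pos'],s['opening'],s['contact_force'],R.from_quat(s['tcp_rot']).as_matrix())
E
```

```text
[ 0.58239593 -0.0614806   0.09836466] 0.5463443026106509 [-0.4280458  -0.88017215 -0.64636095] [[ 1.92590565e-01  9.81277776e-01 -1.67358425e-03]
 [ 9.81279171e-01 -1.92589845e-01  5.82775993e-04]
 [ 2.49549799e-04 -1.75449053e-03 -9.99998430e-01]]
```

Request:
step_arm(
  increments=[
    [[2, 0, 0], [0, 0, 0]],
    [[0, 0, 0], [0, 0, 0]],
    [[0, 0, 0], [0, 0, 0]],
    [[0, 0, 0], [0, 0, 0]],
    [[0, 0, 0], [0, 0, 0]],
    [[0, 0, 0], [0, 0, 0]],
  ],
  fingers=-1,
  grip_force=50,
)

```text
time: 4.2
eef_pos: [0.585, -0.0618, 0.0993]
tcp_rot: [0.772, 0.635, 0.0, -0.0]
contact_force: [-0.4, 0.7, 0.5]
opening: 0.297
finger_force: 49.0
```

Request:
step_arm(
  increments=[
    [[-0.3, -1.5, -5.2], [0, 0, 0]],
    [[-0.3, -1.5, -5.2], [0, 0, 0]],
    [[-0.3, -1.4, -5.2], [0, 0, 0]],
    [[-0.3, -1.3, -5.2], [0, 0, 0]],
    [[-0.2, -1.2, -5.2], [0, 0, 0]],
    [[-0.2, -1.1, -5.2], [0, 0, 0]],
    [[-0.2, -1.1, -5.2], [0, 0, 0]],
    [[-0.2, -1.0, -5.2], [0, 0, 0]],
  ],
)

```text
time: 4.87
eef_pos: [0.5833, -0.0722, 0.0576]
tcp_rot: [0.772, 0.635, 0.0, 0.0]
contact_force: [-0.0, 1.7, 3.4]
opening: 0.301
finger_force: 49.3
```

Request:
step_arm(
  increments=[
    [[0, 0, 0], [0, 0, 0]],
    [[-0.1, -0.3, -1.5], [0, 0, 0]],
    [[-0.1, -0.3, -1.5], [0, 0, 0]],
    [[-0.1, -0.3, -1.5], [0, 0, 0]],
    [[0, 0, 0], [0, 0, 0]],
  ],
)

```text
time: 5.28
eef_pos: [0.5824, -0.0728, 0.0527]
tcp_rot: [0.772, 0.635, -0.0, -0.0]
contact_force: [-1.4, 1.3, 2.9]
opening: 0.299
finger_force: 49.5
```

Request:
step_arm(
  increments=[
    [[0, -0.2, -1.3], [0, 0, 0]],
    [[0, -0.2, -1.3], [0, 0, 0]],
    [[0, -0.2, -1.3], [0, 0, 0]],
    [[0, -0.2, -1.3], [0, 0, 0]],
    [[0, 0, 0], [0, 0, 0]],
  ],
)

```text
time: 5.7
eef_pos: [0.5824, -0.0736, 0.0475]
tcp_rot: [0.772, 0.635, -0.0, -0.0]
contact_force: [-0.2, 2.4, 1.9]
opening: 0.298
finger_force: 49.4
```

Request:
step_arm(
  increments=[
    [[0, -0.2, -1.3], [0, 0, 0]],
    [[0, -0.2, -1.3], [0, 0, 0]],
    [[0, -0.2, -1.3], [0, 0, 0]],
    [[0, -0.1, -1.3], [0, 0, 0]],
    [[0, 0, 0], [0, 0, 0]],
  ],
)

```text
time: 6.12
eef_pos: [0.5823, -0.0745, 0.0422]
tcp_rot: [0.772, 0.635, -0.0, -0.0]
contact_force: [-0.8, 2.1, 2.3]
opening: 0.3
finger_force: 49.5
```

Request:
step_arm(
  increments=[
    [[0, -0.1, -1.3], [0, 0, 0]],
    [[0, -0.1, -1.3], [0, 0, 0]],
    [[0, -0.1, -1.3], [0, 0, 0]],
    [[0, -0.1, -1.3], [0, 0, 0]],
    [[0, 0, 0], [0, 0, 0]],
  ],
)

```text
time: 6.53
eef_pos: [0.5826, -0.0753, 0.0373]
tcp_rot: [0.773, 0.635, -0.0, 0.0]
contact_force: [-0.3, 0.4, 1.4]
opening: 0.302
finger_force: 49.6
```

Request:
step_arm(
  increments=[
    [[0, -0.1, -1.3], [0, 0, 0]],
    [[0, -0.1, -1.3], [0, 0, 0]],
    [[0, -0.1, -1.3], [0, 0, 0]],
    [[0, 0, 0], [0, 0, 0]],
  ],
)

```text
time: 6.87
eef_pos: [0.5824, -0.0756, 0.0333]
tcp_rot: [0.772, 0.635, -0.0, 0.0]
contact_force: [-2.1, -2.6, 1.3]
opening: 0.298
finger_force: 49.7
```

Request:
step_arm(
  increments=[
    [[0, -0.1, -1.3], [0, 0, 0]],
    [[0, -0.1, -1.3], [0, 0, 0]],
    [[0, -0.1, -1.3], [0, 0, 0]],
    [[0, 0, 0], [0, 0, 0]],
  ],
)

```text
time: 7.2
eef_pos: [0.5824, -0.0759, 0.0294]
tcp_rot: [0.772, 0.635, -0.0, 0.0]
contact_force: [-2.4, -3.3, 0.3]
opening: 0.301
finger_force: 49.7
```

```bash
python3 - <<'E'
from h import *
st,im=shot('top','t2.png');_,s=shot('scene','s2.png');st,w=shot('wrist','w3.png')
a=cv2.resize(im[100:270,130:400],(540,340));b=cv2.resize(w,(420,315));c=cv2.resize(s[130:300,150:360],(370,300))
o=np.zeros((600,800,3),np.uint8);o[:300,:476]=cv2.resize(a,(476,300));o[300:,:400]=cv2.resize(w,(400,300));o[300:,430:]=c
cv2.imwrite('pics/m3.png',o[:,:,::-1])
E
```

```text
(no output)
```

View pics/m3.png

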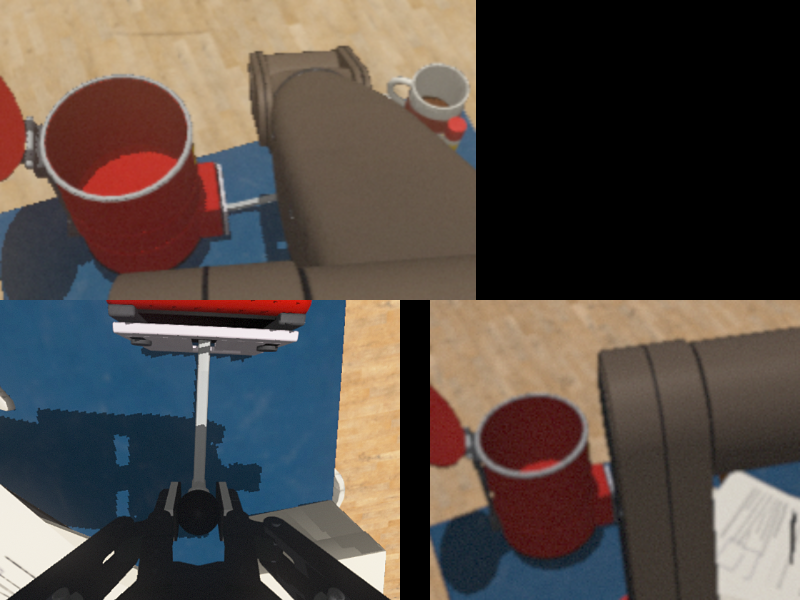

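The lid is well open past upright, and the knob (200,512 in the lower-left panel) is firmly between the pads. I'll keep feeling for the floor.

Request:
step_arm(
  increments=[
    [[0, -0.1, -1.3], [0, 0, 0]],
    [[0, 0, -1.3], [0, 0, 0]],
    [[0, 0, -1.3], [0, 0, 0]],
    [[0, 0, 0], [0, 0, 0]],
  ],
)

```text
time: 7.68
eef_pos: [0.5832, -0.0761, 0.0282]
tcp_rot: [0.772, 0.636, -0.001, 0.0]
contact_force: [-7.7, -2.5, 12.1]
opening: 0.301
finger_force: 50.6
```

Floor found at about 71 mm down. I'll ease off slightly and swing across past the tooth.

Request:
step_arm(
  increments=[
    [[0, 0, 1], [0, 0, 0]],
    [[4.1, -0.8, 0], [0, 0, 0.015]],
    [[4.1, -0.8, 0], [0, 0, 0.015]],
    [[4.1, -0.7, 0], [0, 0, 0.015]],
    [[4.1, -0.6, 0], [0, 0, 0.015]],
    [[4.1, -0.5, 0], [0, 0, 0.015]],
    [[4.1, -0.4, 0], [0, 0, 0.015]],
    [[4.1, -0.3, 0], [0, 0, 0.015]],
  ],
)

```text
time: 8.35
eef_pos: [0.6108, -0.081, 0.0288]
tcp_rot: [0.738, 0.675, -0.002, -0.001]
contact_force: [-10.0, -6.7, 12.1]
opening: 0.299
finger_force: 50.3
```

```bash
python3 - <<'E'
from h import *
s=readout.get_state();print(s['eef_pos'],s['contact_force'])
E
```

```text
[ 0.61076416 -0.08100648  0.02878643] [-9.96896799 -6.68962804 12.13799576]
```

Request:
step_arm(
  increments=[
    [[0, 0.1, 2], [0, 0, 0]],
    [[0, 0.1, 2], [0, 0, 0]],
    [[0, 0.1, 2], [0, 0, 0]],
    [[0, 0.1, 2], [0, 0, 0]],
    [[0, 0.1, 2], [0, 0, 0]],
    [[0, 0, 0], [0, 0, 0]],
  ],
)

```text
time: 8.85
eef_pos: [0.6116, -0.0804, 0.0376]
tcp_rot: [0.738, 0.675, -0.001, 0.001]
contact_force: [-2.5, -7.7, 2.4]
opening: 0.299
finger_force: 49.5
```

Request:
step_arm(
  increments=[
    [[0, 0, 1.5], [0, 0, 0]],
    [[0, 0, 1.5], [0, 0, 0]],
    [[-1.5, 0.3, 0], [0, 0, 0]],
    [[-1.5, 0.3, 0], [0, 0, 0]],
    [[-1.5, 0.3, 0], [0, 0, 0]],
    [[-1.5, 0.3, 0], [0, 0, 0]],
    [[0, 0, 0], [0, 0, 0]],
  ],
)

```text
time: 9.43
eef_pos: [0.6059, -0.0793, 0.0405]
tcp_rot: [0.739, 0.674, 0.0, 0.001]
contact_force: [-1.3, -7.0, 1.3]
opening: 0.3
finger_force: 49.5
```

Request:
step_arm(
  increments=[
    [[-1, 0, 0.5], [0, 0, 0]],
    [[0, 0, 0], [0, 0, 0]],
    [[0, 0, 0], [0, 0, 0]],
  ],
)

```text
time: 9.68
eef_pos: [0.6052, -0.0791, 0.0411]
tcp_rot: [0.739, 0.673, 0.0, 0.001]
contact_force: [-0.5, -6.2, 2.2]
opening: 0.293
finger_force: 49.5
```

Request:
step_arm(
  increments=[
    [[0, 0, 0], [0, 0, 0]],
    [[0, 0, 0], [0, 0, 0]],
    [[0, 0, 0], [0, 0, 0]],
    [[0, 0, 0], [0, 0, 0]],
  ],
  fingers=0.2,
)

```text
time: 10.02
eef_pos: [0.6043, -0.0772, 0.0401]
tcp_rot: [0.738, 0.675, 0.0, -0.0]
contact_force: [0.7, -1.3, 0.2]
opening: 0.603
finger_force: 0.0
```

```bash
python3 - <<'E'
from h import *
st,w=shot('wrist','w4.png');print(st['eef_pos'])
o=w[:,60:500];cv2.imwrite('pics/m4.png',o[:,:,::-1])
E
```

```text
[ 0.60433194 -0.07724459  0.04010807]
```

View pics/m4.png

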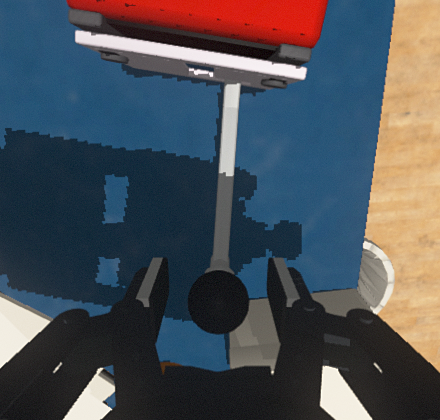

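The knob has stayed centred at (218,300) between the open fingers, so the lever is hooked. I'll back up, turn and go to the jar.

Request:
step_arm(
  increments=[
    [[0, 0, 0], [0, 0, 0]],
    [[0, 0, 20], [0, 0, 0]],
    [[0, 0, 30], [0, 0, 0]],
    [[0, 0, 35], [0, 0, 0]],
    [[0, 0, 35], [0, 0, -0.0924]],
    [[0, 0, 35], [0, 0, -0.0924]],
    [[0, 0, 0], [0, 0, -0.0924]],
    [[0, -5, 0], [0, 0, -0.0924]],
  ],
)

```text
time: 10.73
eef_pos: [0.6064, -0.0827, 0.1998]
tcp_rot: [0.85, 0.526, 0.003, 0.003]
contact_force: [-0.5, 1.2, -0.1]
opening: 0.6
finger_force: 0.0
```

Request:
step_arm(
  increments=[
    [[-6, -15, 0], [0, 0, -0.0924]],
    [[-6, -15, 0], [0, 0, -0.0924]],
    [[-6, -15, 0], [0, 0, -0.0924]],
    [[-6, -15, 0], [0, 0, -0.0924]],
    [[-6, -15, 0], [0, 0, -0.0924]],
    [[-6, -15, 0], [0, 0, -0.0924]],
    [[-6, -15, 0], [0, 0, -0.0924]],
    [[-6, -11, 0], [0, 0, -0.0924]],
  ],
  fingers=1,
)

```text
time: 11.4
eef_pos: [0.5561, -0.1999, 0.1954]
tcp_rot: [0.983, 0.183, 0.0, 0.0]
contact_force: [-0.0, -0.8, -0.1]
opening: 1.003
finger_force: 0.0
```

Request:
step_arm(
  increments=[
    [[0, 0, 0], [0, 0, -0.0924]],
    [[0, 0, 0], [0, 0, -0.0924]],
    [[0, 0, 0], [0, 0, -0.0924]],
    [[0, 0, 0], [0, 0, -0.0924]],
    [[0, 0, 0], [0, 0, 0]],
  ],
)

```text
time: 11.82
eef_pos: [0.5564, -0.1989, 0.1953]
tcp_rot: [1.0, 0.001, -0.0, -0.0]
contact_force: [-0.5, 0.7, -0.0]
opening: 1.002
finger_force: 0.0
```

```bash
python3 - <<'E'
from h import *
st,w=shot('wrist','w5.png');print(st['eef_pos'],st['tcp_rot'],st['contact_force'])
print(proj('wrist',[[.556,-.198,.052],[.567,-.317,.092]],st))
shot('top','t5.png')
a=cv2.imread('pics/t5.png');b=cv2.imread('pics/w5.png')
o=np.zeros((420,800,3),np.uint8);o[:,:400]=a[60:270,140:340].repeat(2,0).repeat(2,1);o[:300,400:]=cv2.resize(b,(400,300));cv2.imwrite('pics/m5.png',o)
E
```

```text
[ 0.55637676 -0.19885434  0.19532368] [ 9.99999665e-01  8.07690453e-04 -1.12508710e-05 -1.31443670e-04] [-0.4976259   0.65864138 -0.01899968]
[[277.5806385  194.4557617 ]
 [418.91011834 195.53200372]]
```

View pics/m5.png

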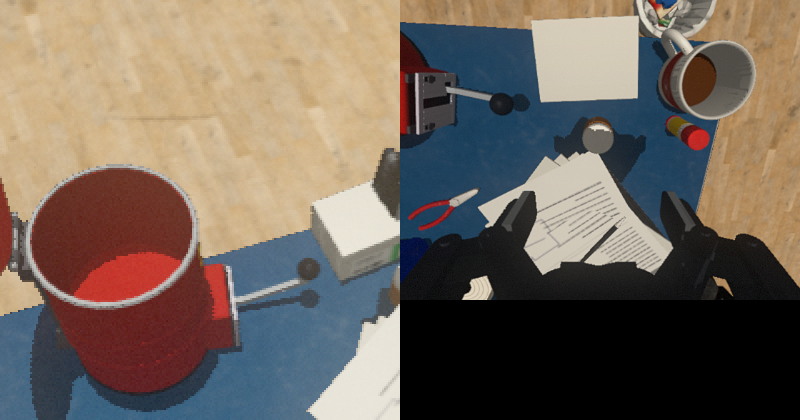

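The lid stays up with the lever hooked, and the jar is where predicted. I'll descend and grip it.

Request:
step_arm(
  increments=[
    [[0, 0, -30], [0, 0, 0]],
    [[0, 1, -35], [0, 0, 0]],
    [[0, 0, -35], [0, 0, 0]],
    [[0, 0, -35], [0, 0, 0]],
    [[0, 0, -28], [0, 0, 0]],
    [[0, 0, -20], [0, 0, 0]],
    [[0, 0, 0], [0, 0, 0]],
    [[0, 0, 0], [0, 0, 0]],
  ],
)

```text
time: 12.58
eef_pos: [0.5557, -0.1974, 0.0114]
tcp_rot: [1.0, 0.002, -0.001, -0.001]
contact_force: [0.4, -0.8, -0.1]
opening: 0.996
finger_force: 0.0
```

Request:
step_arm(
  increments=[
    [[0, 0, 0], [0, 0, 0]],
    [[0, 0, 0], [0, 0, 0]],
    [[0, 0, 0], [0, 0, 0]],
    [[0, 0, 0], [0, 0, 0]],
    [[0, 0, 0], [0, 0, 0]],
    [[0, 0, 0], [0, 0, 0]],
  ],
  fingers=-1,
  grip_force=35,
)

```text
time: 13.08
eef_pos: [0.5579, -0.1988, 0.0147]
tcp_rot: [1.0, 0.002, 0.002, 0.001]
contact_force: [0.1, 0.0, 5.8]
opening: 0.515
finger_force: 36.2
```

Request:
step_arm(
  increments=[
    [[0, 0, 15], [0, 0, 0]],
    [[0, 0, 35], [0, 0, 0]],
    [[0, 0, 40], [0, 0, 0]],
    [[0, 0, 40], [0, 0, 0]],
    [[0, 0, 40], [0, 0, 0]],
    [[0, 0, 40], [0, 0, 0]],
    [[5, 15, 40], [0, 0, 0]],
    [[6, 25, 10], [0, 0, 0]],
  ],
)

```text
time: 13.75
eef_pos: [0.5697, -0.161, 0.2801]
tcp_rot: [1.0, 0.0, 0.006, 0.003]
contact_force: [1.0, 0.4, -0.1]
opening: 0.513
finger_force: 35.9
```

Request:
step_arm(
  increments=[
    [[6, 33, 0], [0, 0, 0]],
    [[6, 36, 0], [0, 0, 0]],
    [[6, 36, 0], [0, 0, 0]],
    [[6, 36, 0], [0, 0, 0]],
    [[6, 36, 0], [0, 0, 0]],
    [[6, 36, 0], [0, 0, 0]],
    [[6, 33, 0], [0, 0, 0]],
    [[6, 25, 0], [0, 0, 0]],
  ],
)

```text
time: 14.42
eef_pos: [0.6148, 0.1154, 0.2711]
tcp_rot: [1.0, 0.002, -0.0, -0.0]
contact_force: [0.2, -0.4, -0.9]
opening: 0.516
finger_force: 35.9
```

Request:
step_arm(
  increments=[
    [[6, 18, 0], [0, 0, 0]],
    [[0, 0, 0], [0, 0, 0]],
    [[0, 0, 0], [0, 0, 0]],
  ],
)

```text
time: 14.67
eef_pos: [0.6209, 0.1313, 0.2707]
tcp_rot: [1.0, 0.003, -0.0, 0.0]
contact_force: [-0.8, -0.4, 0.5]
opening: 0.515
finger_force: 35.9
```

Request:
step_arm(
  increments=[
    [[0, 12, -10], [0, 0, 0]],
    [[0, 0, -20], [0, 0, 0]],
    [[0, 0, -20], [0, 0, 0]],
    [[0, 0, -20], [0, 0, 0]],
    [[0, 0, -20], [0, 0, 0]],
    [[0, 0, -5], [0, 0, 0]],
    [[0, 0, 0], [0, 0, 0]],
  ],
)

```text
time: 15.25
eef_pos: [0.6194, 0.1418, 0.1731]
tcp_rot: [1.0, 0.001, -0.003, 0.0]
contact_force: [-0.4, 1.0, -0.2]
opening: 0.517
finger_force: 35.9
```

Request:
step_arm(
  increments=[
    [[0, 0, 0], [0, 0, 0]],
    [[0, 0, 0], [0, 0, 0]],
    [[0, 0, 0], [0, 0, 0]],
    [[0, 0, 0], [0, 0, 0]],
    [[0, 0, 0], [0, 0, 0]],
  ],
  fingers=0.35,
)

```text
time: 15.67
eef_pos: [0.6218, 0.1426, 0.1774]
tcp_rot: [1.0, 0.002, 0.001, -0.0]
contact_force: [0.5, 0.0, -0.9]
opening: 0.673
finger_force: 0.0
```

Request:
step_arm(
  increments=[
    [[0, 0, 30], [0, 0, 0]],
    [[0, 0, 40], [0, 0, 0]],
    [[0, 0, 20], [0, 0, 0]],
    [[0, -20, 10], [0, 0, 0]],
    [[-3, -36, 0], [0, 0, 0]],
    [[-3, -40, 0], [0, 0, 0]],
    [[-3, -40, 0], [0, 0, 0]],
    [[-3, -40, 0], [0, 0, 0]],
  ],
)

```text
time: 16.33
eef_pos: [0.609, -0.0348, 0.277]
tcp_rot: [1.0, 0.002, 0.001, 0.0]
contact_force: [0.7, -1.0, -0.7]
opening: 0.675
finger_force: 0.0
```

Request:
step_arm(
  increments=[
    [[-4, -40, 0], [0, 0, 0]],
    [[-4, -40, 0], [0, 0, 0]],
    [[-4, -40, 0], [0, 0, 0]],
    [[-4, -40, 0], [0, 0, 0]],
    [[-4, -40, 0], [0, 0, 0]],
    [[-4, -36, 0], [0, 0, 0]],
    [[-5, -20, 0], [0, 0, 0]],
    [[0, 0, 0], [0, 0, 0]],
  ],
  fingers=0.3,
)

```text
time: 17.0
eef_pos: [0.579, -0.294, 0.2763]
tcp_rot: [1.0, -0.001, -0.0, 0.001]
contact_force: [-0.3, -0.4, -0.5]
opening: 0.648
finger_force: 0.0
```

```bash
python3 - <<'E'
from h import *
st,w=shot('wrist','w6.png');print(st['time'],st['eef_pos'],st['tcp_rot'],st['qpos'])
print(proj('wrist',[[.567,-.317,.092]],st))
shot('top','t6.png')
a=cv2.imread('pics/t6.png');b=cv2.imread('pics/w6.png')
H=cv2.cvtColor(b,cv2.COLOR_BGR2HSV).astype(int)
m=(((H[...,0]<8)|(H[...,0]>172))&(H[...,1]>150)&(H[...,2]>120)).astype(np.uint8)
n,l,s,c=cv2.connectedComponentsWithStats(m)
for i in range(1,n):
    if s[i,4]>150: print(s[i],c[i],onz('wrist',c[i],.092,st))
o=np.zeros((420,800,3),np.uint8);o[:,:400]=a[60:270,140:340].repeat(2,0).repeat(2,1);o[:300,400:]=cv2.resize(b,(400,300));cv2.imwrite('pics/m6.png',o)
E
```

```text
17.0 [ 0.57904759 -0.29398077  0.27628714] [ 9.99999154e-01 -9.58924897e-04 -6.90879532e-05  8.76629618e-04] [-6.25208248e-01  2.00325041e-01  1.59735977e+00 -1.54322918e-03
  1.34299546e+00  9.47853760e-01]
[[298.69281904 194.10374387]]
[  0 266  45  22 193] [ 19.45595855 274.04663212] [[0.46523382 0.0259051  0.092     ]]
[ 11 272  39  29 182] [ 31.21978022 288.06593407] [[0.44515141 0.01645127 0.092     ]]
```

View pics/m6.png

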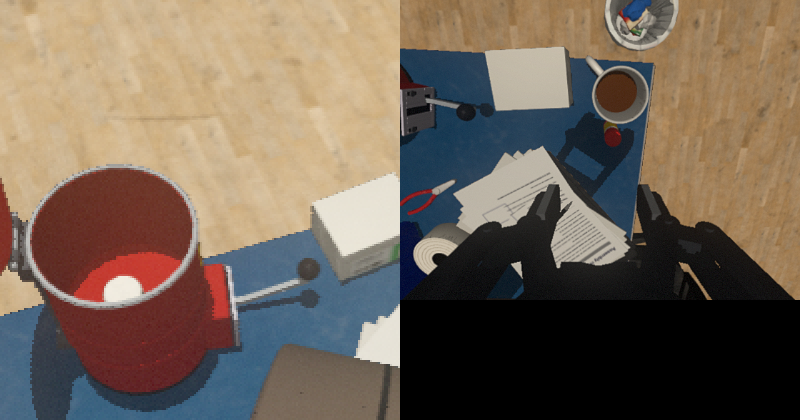

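The jar is in the can. The glue cap is at (298,190) in the wrist picture, within 2 mm of the estimate.

Request:
step_arm(
  increments=[
    [[-7, -12, 0], [0, 0, 0]],
    [[-6, -11, -20], [0, 0, 0]],
    [[0, 0, -40], [0, 0, 0]],
    [[0, 0, -40], [0, 0, 0]],
    [[0, 0, -40], [0, 0, 0]],
    [[0, 0, -35], [0, 0, 0]],
    [[0, 0, -28], [0, 0, 0]],
    [[0, 0, -18], [0, 0, 0]],
  ],
)

```text
time: 17.77
eef_pos: [0.5655, -0.31, 0.0512]
tcp_rot: [1.0, 0.003, -0.002, -0.002]
contact_force: [-0.1, -0.4, 0.9]
opening: 0.649
finger_force: 0.0
```

Request:
step_arm(
  increments=[
    [[0, 0, 0], [0, 0, 0]],
    [[0, 0, 0], [0, 0, 0]],
  ],
)

```text
time: 17.93
eef_pos: [0.5669, -0.3113, 0.0544]
tcp_rot: [1.0, 0.002, -0.001, -0.001]
contact_force: [0.1, -1.4, -0.2]
opening: 0.648
finger_force: 0.0
```

Request:
step_arm(
  increments=[
    [[0, 0, 0], [0, 0, 0]],
    [[0, 0, 0], [0, 0, 0]],
    [[0, 0, 0], [0, 0, 0]],
    [[0, 0, 0], [0, 0, 0]],
    [[0, 0, 0], [0, 0, 0]],
    [[0, 0, 0], [0, 0, 0]],
  ],
  fingers=-1,
  grip_force=30,
)

```text
time: 18.43
eef_pos: [0.5688, -0.3135, 0.058]
tcp_rot: [1.0, 0.002, 0.002, 0.001]
contact_force: [-0.1, 0.4, 6.7]
opening: 0.3
finger_force: 29.3
```

Request:
step_arm(
  increments=[
    [[0, 0, 15], [0, 0, 0]],
    [[0, 0, 35], [0, 0, 0]],
    [[0, 0, 40], [0, 0, 0]],
    [[0, 0, 40], [0, 0, 0]],
    [[0, 0, 40], [0, 0, 0]],
    [[0, 0, 40], [0, 0, 0]],
    [[0, 10, 35], [0, 0, 0]],
    [[4, 25, 5], [0, 0, 0]],
  ],
)

```text
time: 19.1
eef_pos: [0.5727, -0.2809, 0.3158]
tcp_rot: [1.0, -0.0, 0.006, 0.005]
contact_force: [1.0, -0.4, 1.7]
opening: 0.3
finger_force: 29.5
```

Request:
step_arm(
  increments=[
    [[4, 36, 0], [0, 0, 0]],
    [[4, 40, 0], [0, 0, 0]],
    [[4, 40, 0], [0, 0, 0]],
    [[4, 40, 0], [0, 0, 0]],
    [[4, 40, 0], [0, 0, 0]],
    [[4, 40, 0], [0, 0, 0]],
    [[4, 40, 0], [0, 0, 0]],
    [[4, 40, 0], [0, 0, 0]],
  ],
)

```text
time: 19.77
eef_pos: [0.6026, 0.0405, 0.306]
tcp_rot: [1.0, 0.002, 0.0, 0.0]
contact_force: [0.6, 0.0, -0.4]
opening: 0.3
finger_force: 29.5
```

Request:
step_arm(
  increments=[
    [[4, 36, 0], [0, 0, 0]],
    [[4, 24, 0], [0, 0, 0]],
    [[2, 14, 0], [0, 0, 0]],
    [[0, 0, 0], [0, 0, 0]],
    [[0, 0, 0], [0, 0, 0]],
  ],
)

```text
time: 20.18
eef_pos: [0.613, 0.1125, 0.3054]
tcp_rot: [1.0, 0.002, -0.0, 0.0]
contact_force: [0.6, -0.4, -1.1]
opening: 0.302
finger_force: 29.5
```

Request:
step_arm(
  increments=[
    [[0, 0, -15], [0, 0, 0]],
    [[0, 0, -20], [0, 0, 0]],
    [[0, 0, -20], [0, 0, 0]],
    [[0, 0, -20], [0, 0, 0]],
    [[0, 0, -20], [0, 0, 0]],
    [[0, 0, -7], [0, 0, 0]],
    [[0, 0, 0], [0, 0, 0]],
  ],
)

```text
time: 20.77
eef_pos: [0.6118, 0.1108, 0.2005]
tcp_rot: [1.0, 0.001, -0.003, 0.0]
contact_force: [-0.6, -0.8, -1.2]
opening: 0.301
finger_force: 29.5
```

Request:
step_arm(
  increments=[
    [[0, 0, 0], [0, 0, 0]],
    [[0, 0, 0], [0, 0, 0]],
    [[0, 0, 0], [0, 0, 0]],
    [[0, 0, 0], [0, 0, 0]],
  ],
  fingers=0,
)

```text
time: 21.1
eef_pos: [0.6141, 0.1124, 0.2051]
tcp_rot: [1.0, 0.002, 0.002, 0.0]
contact_force: [-0.6, -0.8, -0.4]
opening: 0.501
finger_force: 0.0
```

Request:
step_arm(
  increments=[
    [[0, 0, 25], [0, 0, 0]],
    [[0, 0, 40], [0, 0, 0]],
    [[0, 0, 40], [0, 0, 0]],
    [[0, 0, 0], [0, 0, 0]],
    [[0, -15, 0], [0, 0, 0]],
    [[0, -30, 0], [0, 0, 0.0924]],
    [[0, -40, 0], [0, 0, 0.0924]],
    [[0, -40, 0], [0, 0, 0.0924]],
  ],
)

```text
time: 21.77
eef_pos: [0.6126, -0.0136, 0.3074]
tcp_rot: [0.99, 0.143, -0.001, 0.0]
contact_force: [1.3, -0.4, -0.6]
opening: 0.501
finger_force: 0.0
```

Request:
step_arm(
  increments=[
    [[0, -40, 0], [0, 0, 0.0924]],
    [[0, -27, 0], [0, 0, 0.0924]],
    [[-4, 0, 0], [0, 0, 0.0924]],
    [[-4, 0, 0], [0, 0, 0.0924]],
    [[0, 0, 0], [0, 0, 0.0924]],
    [[0, 0, 0], [0, 0, 0.0924]],
    [[0, 0, 0], [0, 0, 0.0924]],
    [[0, 0, 0], [0, 0, 0.0924]],
  ],
)

```text
time: 22.43
eef_pos: [0.6046, -0.0802, 0.3071]
tcp_rot: [0.872, 0.49, -0.001, -0.0]
contact_force: [-0.8, -1.3, -0.2]
opening: 0.497
finger_force: 0.0
```

Request:
step_arm(
  increments=[
    [[0, 0, 0], [0, 0, 0.0924]],
    [[0, 0, 0], [0, 0, 0.0924]],
    [[0, 0, 0], [0, 0, 0.0924]],
    [[0, 0, 0], [0, 0, 0.0924]],
    [[0, 0, 0], [0, 0, 0.0924]],
    [[0, 0, 0], [0, 0, 0]],
    [[0, 0, 0], [0, 0, 0]],
  ],
)

```text
time: 23.02
eef_pos: [0.6048, -0.0799, 0.3074]
tcp_rot: [0.739, 0.674, -0.0, -0.0]
contact_force: [-0.4, -0.3, -0.4]
opening: 0.5
finger_force: 0.0
```

```bash
python3 - <<'E'
from h import *
st,w=shot('wrist','w7.png');print(st['time'],st['eef_pos'],st['tcp_rot'])
p=proj('wrist',[.605,-.0785,.065],st)[0];print(p)
a=w.astype(int).max(2)
mm=cv2.morphologyEx(((a<70)*255).astype(np.uint8),cv2.MORPH_OPEN,np.ones((9,9)))
n,l,s,c=cv2.connectedComponentsWithStats(mm)
for i in range(1,n): print(s[i],c[i],onz('wrist',c[i],.064,st)[0])
shot('top','t7.png')
A=cv2.imread('pics/t7.png');b=cv2.imread('pics/w7.png')
o=np.zeros((420,800,3),np.uint8);o[:,:400]=A[60:270,140:340].repeat(2,0).repeat(2,1);o[:300,400:]=cv2.resize(b,(400,300));cv2.imwrite('pics/m7.png',o)
E
```

```text
23.0167 [ 0.60481962 -0.07991876  0.3073796 ] [ 7.38841967e-01  6.73878429e-01 -4.38570395e-04 -4.66767692e-04]
[277.4161005  171.75427024]
[   0    0   61   38 2022] [27.6983185 16.6933729] [0.34300853 0.12317218 0.064     ]
[ 202    9   48   52 1373] [224.97815004  33.23306628] [0.56086099 0.08435476 0.064     ]
[281  29  51  31 753] [305.62018592  41.84462151] [0.65049707 0.06725569 0.064     ]
[  0  75  24  33 650] [10.13692308 92.04769231] [0.29441338 0.04821838 0.064     ]
[  79  102   67   32 1164] [111.83161512 117.11168385] [0.41000065 0.0075575  0.064     ]
[ 151  116  148   93 6450] [229.03069767 157.71457364] [ 0.54566259 -0.05509535  0.064     ]
[   0  129   77   39 1920] [ 40.190625   149.30677083] [ 0.30822391 -0.02184112  0.064     ]
[    0   263   544   157 42437] [260.63234913 366.3606287 ] [ 0.54811531 -0.39702308  0.064     ]
[287 302   9   9  81] [291. 306.] [ 0.60648557 -0.28446231  0.064     ]
```

View pics/m7.png

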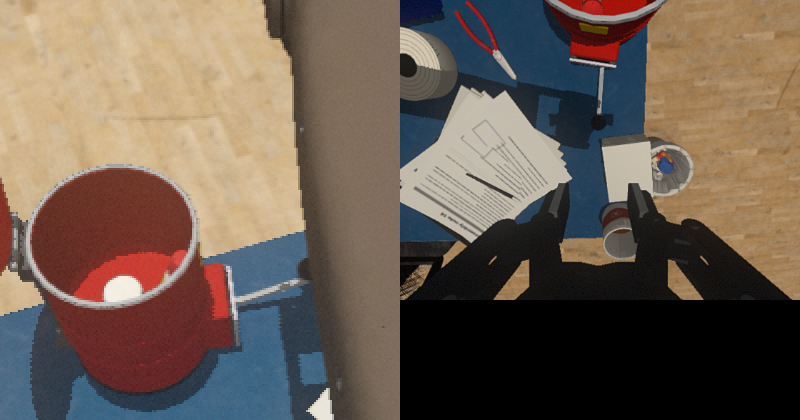

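Both pieces are in the can. The knob is at (279,171), matching the projection, so I'll descend and re-grip it.

Request:
step_arm(
  increments=[
    [[0.5, 1, -25], [0, 0, 0]],
    [[0, 0, -40], [0, 0, 0]],
    [[0, 0, -40], [0, 0, 0]],
    [[0, 0, -40], [0, 0, 0]],
    [[0, 0, -35], [0, 0, 0]],
    [[0, 0, -30], [0, 0, 0]],
    [[0, 0, -20], [0, 0, 0]],
    [[0, 0, -15], [0, 0, 0]],
  ],
  fingers=0.25,
)

```text
time: 23.78
eef_pos: [0.6039, -0.0781, 0.0598]
tcp_rot: [0.738, 0.674, -0.001, -0.002]
contact_force: [-0.1, 0.1, 0.3]
opening: 0.627
finger_force: 0.0
```

Request:
step_arm(
  increments=[
    [[0, 0, -12], [0, 0, 0]],
    [[0, 0, -10], [0, 0, 0]],
    [[0, 0, 0], [0, 0, 0]],
    [[0, 0, 0], [0, 0, 0]],
    [[0, 0, 0], [0, 0, 0]],
  ],
)

```text
time: 24.2
eef_pos: [0.6068, -0.0787, 0.0425]
tcp_rot: [0.738, 0.675, 0.001, 0.001]
contact_force: [0.3, -0.3, 0.9]
opening: 0.628
finger_force: 0.0
```

Request:
step_arm(
  increments=[
    [[-0.5, 0, -2], [0, 0, 0]],
    [[0, 0, 0], [0, 0, 0]],
    [[0, 0, 0], [0, 0, 0]],
    [[0, 0, 0], [0, 0, 0]],
    [[0, 0, 0], [0, 0, 0]],
    [[0, 0, 0], [0, 0, 0]],
    [[0, 0, 0], [0, 0, 0]],
  ],
  fingers=-1,
  grip_force=50,
)

```text
time: 24.78
eef_pos: [0.6051, -0.0786, 0.0392]
tcp_rot: [0.738, 0.675, -0.0, -0.0]
contact_force: [-1.6, -0.8, 0.9]
opening: 0.298
finger_force: 48.9
```

Request:
step_arm(
  increments=[
    [[1, -0.2, 0], [0, 0, 0]],
    [[1, -0.2, -1], [0, 0, 0]],
    [[0, 0, -2], [0, 0, 0]],
    [[0, 0, -2], [0, 0, 0]],
    [[0, 0, -2], [0, 0, 0]],
    [[0, 0, -2], [0, 0, 0]],
    [[0, 0, -1.5], [0, 0, 0]],
    [[0, 0, 0], [0, 0, 0]],
  ],
)

```text
time: 25.45
eef_pos: [0.6071, -0.0798, 0.0285]
tcp_rot: [0.738, 0.675, -0.001, 0.0]
contact_force: [-4.6, -4.1, 2.8]
opening: 0.3
finger_force: 49.1
```

Request:
step_arm(
  increments=[
    [[0, 0, -1.2], [0, 0, 0]],
    [[-3.6, 0.3, 0], [0, 0, -0.014]],
    [[-3.6, 0.4, 0], [0, 0, -0.014]],
    [[-3.6, 0.4, 0], [0, 0, -0.014]],
    [[-3.6, 0.5, 0], [0, 0, -0.014]],
    [[-3.6, 0.6, 0], [0, 0, -0.014]],
    [[-3.6, 0.7, 0], [0, 0, -0.014]],
    [[-3.2, 0.7, 0], [0, 0, -0.014]],
  ],
)

```text
time: 26.12
eef_pos: [0.5827, -0.0752, 0.028]
tcp_rot: [0.77, 0.638, 0.0, 0.001]
contact_force: [-0.2, -2.9, 5.4]
opening: 0.302
finger_force: 49.3
```

Request:
step_arm(
  increments=[
    [[0, 0, 0], [0, 0, 0]],
    [[0, 0, 0], [0, 0, 0]],
  ],
)

```text
time: 26.28
eef_pos: [0.582, -0.075, 0.0279]
tcp_rot: [0.77, 0.638, -0.0, -0.0]
contact_force: [-2.8, -2.6, 6.7]
opening: 0.299
finger_force: 49.4
```

Request:
step_arm(
  increments=[
    [[0, 0.1, 3], [0, 0, 0]],
    [[0, 0.2, 3], [0, 0, 0]],
    [[0, 0.2, 3], [0, 0, 0]],
    [[0, 0.3, 3], [0, 0, 0]],
    [[0.1, 0.3, 3], [0, 0, 0]],
    [[0.1, 0.4, 3], [0, 0, 0]],
    [[0.1, 0.4, 3], [0, 0, 0]],
    [[0.1, 0.4, 3], [0, 0, 0]],
  ],
)

```text
time: 26.95
eef_pos: [0.5826, -0.0726, 0.0517]
tcp_rot: [0.77, 0.638, -0.0, -0.0]
contact_force: [-1.9, -0.9, 1.2]
opening: 0.296
finger_force: 49.2
```

Request:
step_arm(
  increments=[
    [[0.1, 0.5, 3], [0, 0, 0]],
    [[0.1, 0.5, 3], [0, 0, 0]],
    [[0.1, 0.6, 3], [0, 0, 0]],
    [[0.1, 0.6, 3], [0, 0, 0]],
    [[0.1, 0.6, 3], [0, 0, 0]],
    [[0.1, 0.6, 3], [0, 0, 0]],
    [[0.1, 0.6, 3], [0, 0, 0]],
    [[0.1, 0.7, 3], [0, 0, 0]],
  ],
)

```text
time: 27.62
eef_pos: [0.585, -0.0685, 0.0765]
tcp_rot: [0.771, 0.637, 0.001, 0.001]
contact_force: [-1.9, -0.1, 3.5]
opening: 0.302
finger_force: 49.2
```

Request:
step_arm(
  increments=[
    [[0.1, 0.7, 2.8], [0, 0, 0]],
    [[0.2, 0.8, 2.8], [0, 0, 0]],
    [[0.2, 0.8, 2.8], [0, 0, 0]],
    [[0.2, 0.8, 2.8], [0, 0, 0]],
    [[0.2, 0.8, 2.5], [0, 0, 0]],
    [[0.2, 0.8, 2.5], [0, 0, 0]],
    [[0, 0, 0], [0, 0, 0]],
    [[0, 0, 0], [0, 0, 0]],
  ],
)

```text
time: 28.28
eef_pos: [0.5851, -0.0641, 0.0924]
tcp_rot: [0.77, 0.638, -0.0, 0.001]
contact_force: [-1.4, -4.4, 4.8]
opening: 0.3
finger_force: 49.5
```

Request:
step_arm(
  increments=[
    [[0.2, 0.4, 1.5], [0, 0, 0]],
    [[0.2, 0.4, 1.5], [0, 0, 0]],
    [[0.1, 0.3, 1], [0, 0, 0]],
    [[0, 0.3, 1], [0, 0, 0]],
    [[0, 0.2, 1], [0, 0, 0]],
    [[0, 0, 0], [0, 0, 0]],
    [[0, 0, 0], [0, 0, 0]],
  ],
)

```text
time: 28.87
eef_pos: [0.5854, -0.0622, 0.0979]
tcp_rot: [0.77, 0.638, -0.0, 0.0]
contact_force: [-2.1, -5.6, 5.1]
opening: 0.297
finger_force: 49.5
```

Request:
step_arm(
  increments=[
    [[0, 0.1, 0.7], [0, 0, 0]],
    [[0, 0.1, 0.7], [0, 0, 0]],
    [[0, 0.1, 0.7], [0, 0, 0]],
    [[0, 0, 0.7], [0, 0, 0]],
    [[0, 0, 0], [0, 0, 0]],
    [[0, 0, 0], [0, 0, 0]],
  ],
)

```text
time: 29.37
eef_pos: [0.5841, -0.0619, 0.098]
tcp_rot: [0.77, 0.638, -0.001, -0.001]
contact_force: [-0.1, -5.8, -3.8]
opening: 0.298
finger_force: 49.4
```

The lever is at its top stop: z no longer rises and the force has reversed. I'll release and retreat.

Request:
step_arm(
  increments=[
    [[0, 0, 0], [0, 0, 0]],
    [[0, 0, 0], [0, 0, 0]],
    [[0, 0, 0], [0, 0, 0]],
    [[0, 0, 0], [0, 0, 0]],
    [[0, 0, 0], [0, 0, 0]],
  ],
  fingers=0.4,
)

```text
time: 29.78
eef_pos: [0.5853, -0.0611, 0.1004]
tcp_rot: [0.77, 0.638, 0.0, -0.0]
contact_force: [-0.4, 0.1, 0.2]
opening: 0.7
finger_force: 0.0
```

Request:
step_arm(
  increments=[
    [[0, 0, 10], [0, 0, 0]],
    [[0, 0, 25], [0, 0, 0]],
    [[0, 0, 35], [0, 0, 0]],
    [[0, 0, 40], [0, 0, 0]],
    [[0, -20, 30], [0, 0, 0]],
    [[0, -35, 0], [0, 0, 0]],
    [[0, -30, 0], [0, 0, 0]],
    [[0, 0, 0], [0, 0, 0]],
  ],
)

```text
time: 30.45
eef_pos: [0.5857, -0.1511, 0.2429]
tcp_rot: [0.771, 0.636, 0.0, 0.002]
contact_force: [-0.3, -0.6, 0.2]
opening: 0.703
finger_force: 0.0
```

```bash
python3 - <<'E'
from h import *
st,w=shot('wrist','w8.png');print(st['time'],st['eef_pos'])
print(proj('wrist',[.5845,-.0613,.123],st)[0])
shot('top','t8.png')
A=cv2.imread('pics/t8.png');b=cv2.imread('pics/w8.png')
o=np.zeros((420,800,3),np.uint8);o[:,:400]=A[60:270,140:340].repeat(2,0).repeat(2,1);o[:300,400:]=cv2.resize(b,(400,300));cv2.imwrite('pics/m8.png',o)
E
```

```text
30.45 [ 0.58573735 -0.15109521  0.24292133]
[253.99842391  98.38497681]
```

View pics/m8.png

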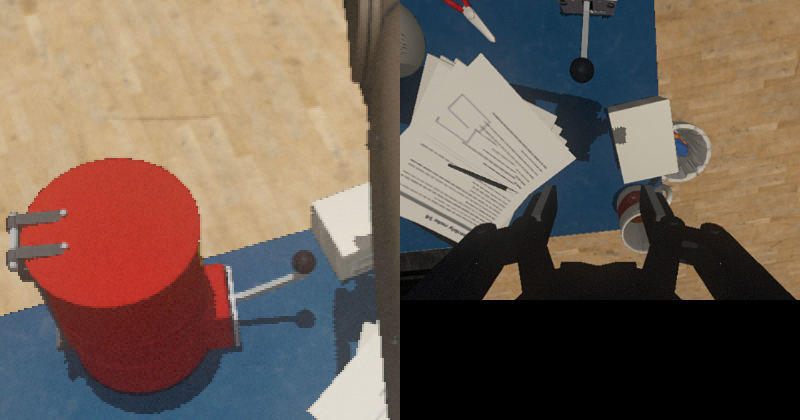

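The lid is shut, the knob is back at its rest position (wrist 254,98, as predicted), and the bystanders look unmoved. I'll hand it in.

```bash
python3 -c "
from h import *
print(sign_off())"
```

```text
the job is handed in; nothing more can be done
None
```

The flux jar and glue stick are both in the waste can, the lid was let down slowly and is shut, the lever is back at rest, and the job is handed in at about 30 s of the 72 s allowed (no verdict came back).

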